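Dock the wide specimen pot in the label reader

ROBOT

A 6-joint arm with a two-finger parallel gripper is mounted at the origin on the work surface. World frame = base frame: x ahead of the robot, y to its left, z up, the work surface at z = 0. Lengths are in m, angles in rad, forces in N, time in s.
With the tool pointing down it reaches from about 0.35 to 0.725 m from the base axis. Payload 6 kg.
Tool frame: the origin (TCP) lies midway between the tips of the shut fingers; the grasp point (between the pads) lies 19 mm behind it; z points along the fingers, y is the direction in which the jaws open and shut (so a half turn about z gives the same grasp; the last joint's range is limited). The gripper opens to 85 mm and grips with 20 to 120 N. Pads are 22 mm wide; open, the fingers measure 114 mm over their backs; the gripper's body (76 mm by 85 mm) begins 54 mm behind the grasp point. The pads swing forward as they close: fully open they stand 13 mm farther back than shut.
Start: joints at [-0.852, 0.04, 0.085, 0, -1.615, -0.334], TCP at [0.225, -0.556, 0.231] pointing down, gripper open.
Joint ranges: [-2.56, 2.56], [-1.29, 2.01], [-1.08, 1.49], [-3.29, 1.98], [-2.81, -0.18], [-2.99, 2.99]. Speed limits (rad/s): [2.57, 2.57, 3.01, 3.14, 3.14, 3.14].

INTERFACE

Orientations are given as a rotation vector (axis times angle).
In Python, from plant import bot gives the robot as it stands. The module is installed in compiled form; this text tells all that it offers.
- The arm moves only by the tool send_rows, never from a script. Its argument "targets" is a list that holds one entry, the list of rows, each a list of 7 numbers: the gripper's target within -1 to 1 (shut at 1, half-way at 0, fully open at -1), then the shift along the tool's x, y, z in m, then the turn, a rotation vector about the tool's x, y, z in rad. In form: [[[gripper, x, y, z, ax, ay, az], ...]]. A call has 1 to 8 rows; each row is the pose to reach, as a shift and turn from the pose measured when the call began, along the tool's axes at that moment; what a row does not reach only later rows make up. A row lasts 1/8 s, in which the tool goes at most 62.5 mm and 10.7 degrees, less where a joint would pass 70% of its speed; a pose out of reach is approached as far as the arm can. A call with a gripper value outside its range is refused whole. The fingers move at their own pace and stop on an object; "force" is the grip in N (left out, the last holds). Time passes only in rows, so rows that repeat a pose let the fingers close. It gives the time, the measured TCP pose, the force and the opening at its end, in the units of the state.
- bot.state(): the state, without advancing time (a new reading comes with each control period).
- bot.get_image(name): name is "scene" or "top"; returns a dict with "color" (420x560x3 uint8, red, green, blue), "K" (3x3 intrinsics, pixels), "dist_coeffs" ([k1, k2, p1, p2, k3] as OpenCV has them; the pictures are not rectified), "xyz" and "orientation" of the camera in the world. Camera axes: x right, y down, z forward; pixel columns grow to the right and rows downward; lengths in m; the calibration is good to about 2 mm. A picture is of the moment at which its call begins. There is no depth.
- bot.job_done(): hands the job in, once; it reports no verdict.
The state is a dict: "time_s": time; "joint_pos": joint angles; "qvel": joint speeds; "tau": joint torques, N m; "eef_pos": TCP position; "ee_rot": TCP orientation; "force": force on the tool from outside, world axes, zero at the start; "moment": the same for the moment, N m; "width": finger opening in m.
Only numpy, scipy, OpenCV 4.12 (cv2) and the standard library are available. Lean on these libraries where they do the work, as an engineer would, in place of code of your own. Each camera call takes 0.05 s, during which the arm holds its last target.

TASK

Slide the wide, squat specimen pot along the desk into the V-shaped guides of the label reader, until it sits fully home against both guides, and leave it standing there. Keep it upright and on the desk all the way, and leave the tall, slender pot and the tube rack where they stand.

Things in the scene. Friction and masses are not known exactly. Their poses are not given: they have to be found in the camera images.
- reader: Fixed label reader: white box, 101 mm high, behind two aluminium guide bars (10 mm thick, 30 high) in a V on the bare desk. Origin: on the desk, at the centre of the wide pot when seated. x level, from the mouth into the V; z up. Inner faces at 35 degrees to x, meeting at x +78 mm; mouth at x -78 mm, 218 wide, facing the robot's left (+y) within 15 degrees. Box front at x +50 mm.
- wide_pot: The pot to dock: loose, round, white, screw lid; 90 mm diameter (lid 92), 64 high, about 0.3 kg, upright on the desk before the mouth: 145 to 170 mm short of the seat, 60 to 75 mm to one side of the reader's x axis. Too wide to grasp; push its wall below about 35 mm height lest it tip; it slides with a few newtons. Origin: centre of its underside; z up.
- tall_pot: Bystander: loose slender white pot with screw lid, 50 mm diameter (lid 52), 88 high, about 0.15 kg, standing before the mouth on the other side of the reader's x axis; which side is which varies. Origin: centre of its underside; z up.
- tube_rack: Bystander: loose green rack, 200 mm long (its x axis), 70 wide, with capped tubes up to 103 mm high, about 0.6 kg, on the desk farther to the robot's left. Origin: centre of its underside; z up.

How it is judged:
By the outcome, as a careful person would: the job done as asked, in the order asked, and still so for the second after the job is handed in, with the robot touching nothing.
It also fails if it takes over 35 s, if anything falls off the work surface, if the arm or the gripper's body presses on something with over 40 N, if the wrist force passes 120 N, or if a joint passes its speed limit or range.

## Working session

There is one attempt and no reset: what is moved stays moved. The work goes in short steps, Python scripts to look and compute and a tool call to move; the robot and the scene stay as the last step left them, time stands still between calls to the robot, and variables do not carry over. Pictures are saved under pics/ and viewed, and the job is handed in when it is done.

Besides the shell and the picture viewer there is one more tool, called after "Emit:" as name(argument=value, ...) on one line, values as JSON. send_rows: Moves the arm, as the interface text tells. Its arguments: {"type":"object","properties":{"targets":{"type":"array"},"force":{"type":"number"}},"required":["targets"]}

```bash
mkdir -p pics; python3 - <<'E'
from plant import bot
import cv2
s=bot.state(); print({k:s[k] for k in("time_s","eef_pos","ee_rot","force","width")})
for n in("scene","top"):
    d=bot.get_image(n); cv2.imwrite(f"pics/{n}0.png",d["color"][:,:,::-1]); print(n,d["K"],d["dist_coeffs"],d["xyz"],d["orientation"])
E
```

```text
{'time_s': 0.0, 'eef_pos': array([ 0.22517407, -0.55577906,  0.23026502]), 'ee_rot': array([ 6.00637968e-01, -3.08316605e+00, -2.74397290e-03]), 'force': array([ 1.31377707,  0.18552357, -0.19557263]), 'width': 0.08559286144862815}
scene [[440.23382924   0.         276.06401566]
 [  0.         440.23382924 201.43298743]
 [  0.           0.           1.        ]] [-0.06976089  0.          0.          0.          0.        ] [ 0.87917452 -0.31291996  0.68446907] [-2.35999973 -0.8423101   0.26909129]
top [[403.06186717   0.         273.29258597]
 [  0.         403.06186717 216.9193209 ]
 [  0.           0.           1.        ]] [-0.04420766  0.          0.          0.          0.        ] [0.39725008 0.08698903 0.89564127] [-2.14766383  2.10661089 -0.17157633]
```

View pics/scene0.png

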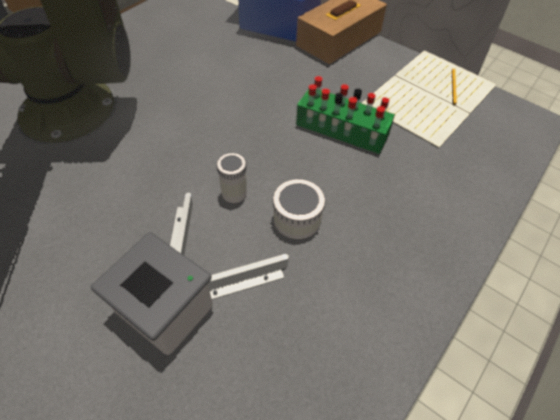

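View pics/top0.png

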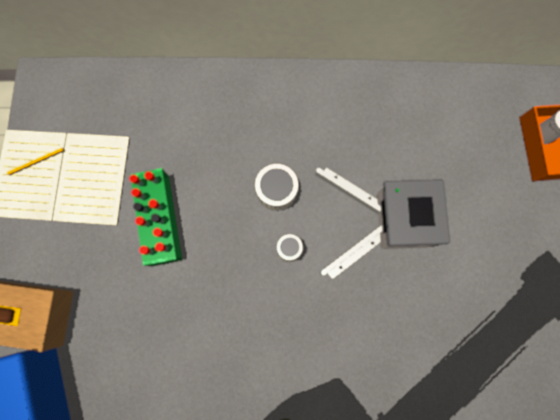

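The scene view shows the reader at about (155,300), the wide pot at (298,208) and the tall pot at (232,178). In the top view the wide pot is at (277,185), the tall pot at (290,247), the guides open to the left, and the rack is at (155,217). I'll measure these next.

```bash
cat > h.py <<'E'
import numpy as np, cv2
from scipy.spatial.transform import Rotation as R
def ray(d,px):
    u=cv2.undistortPoints(np.array(px,float).reshape(-1,1,2),d["K"],d["dist_coeffs"]).reshape(-1,2)
    return np.c_[u,np.ones(len(u))]@R.from_rotvec(d["orientation"]).as_matrix().T
def onz(d,px,z):
    r=ray(d,px); t=(z-d["xyz"][2])/r[:,2]; return d["xyz"]+r*t[:,None]
def rim(d,box,z,thr=165):
    "outer contour of bright lid ring -> circle on plane z"
    x0,y0,x1,y1=box; g=cv2.cvtColor(d["color"],cv2.COLOR_RGB2GRAY)
    m=np.zeros_like(g); m[y0:y1,x0:x1]=(g[y0:y1,x0:x1]>thr)*255
    cs=cv2.findContours(m,cv2.RETR_EXTERNAL,cv2.CHAIN_APPROX_NONE)[0]
    c=max(cs,key=cv2.contourArea).reshape(-1,2)
    p=onz(d,c,z)[:,:2]
    (c0,r)=cv2.minEnclosingCircle(p.astype(np.float32)); return c0,r,c
E
python3 - <<'E'
from plant import bot
from h import *
t=bot.get_image("top"); s=bot.get_image("scene")
cv2.imwrite("pics/topz.png",cv2.resize(t["color"][130:310,230:460,::-1],None,fx=3.4,fy=3.3,interpolation=cv2.INTER_CUBIC))
cv2.imwrite("pics/sz.png",cv2.resize(s["color"][130:330,80:340,::-1],None,fx=3,fy=3,interpolation=cv2.INTER_CUBIC))
for n,d,bw,bt in(("top",t,(245,155,310,215),(268,228,310,268)),("scene",s,(265,175,335,240),(210,148,252,205))):
  # dark lid disc centre as well
  for nm,b,z in(("wide",bw,.064),("tall",bt,.088)):
    c,r,_=rim(d,b,z); print(n,nm,np.round(c,4),round(r,4))
    x0,y0,x1,y1=b
E
```

```text
top wide [0.6121 0.0927] 0.0469
top tall [0.4772 0.0641] 0.0268
scene wide [0.6116 0.0946] 0.0462
scene tall [0.476  0.0649] 0.0263
```

View pics/topz.png

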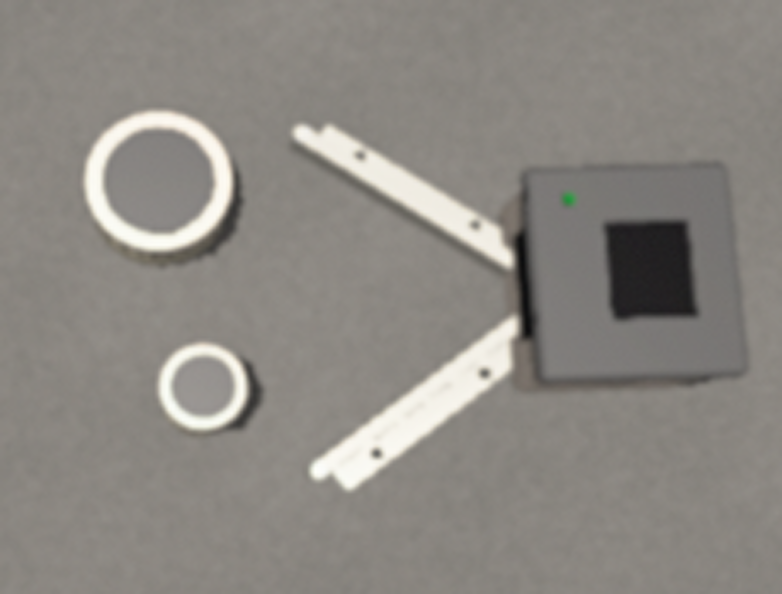

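View pics/sz.png

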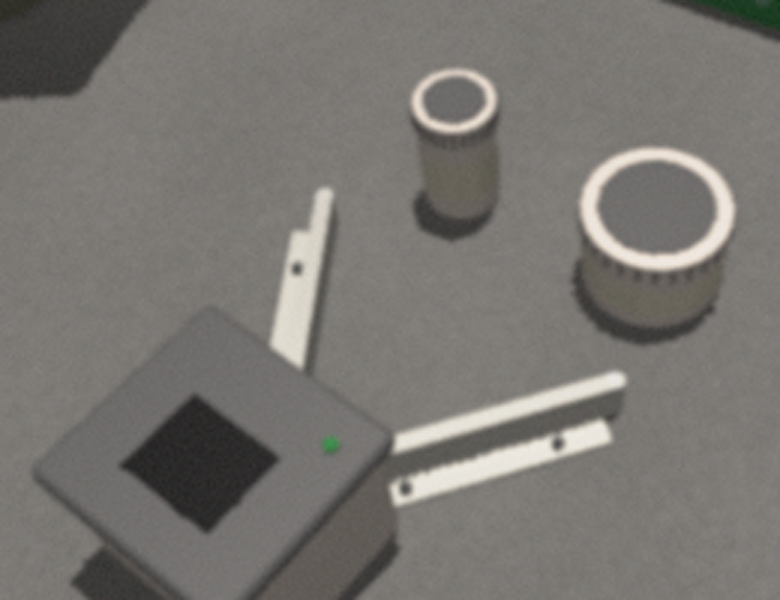

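```bash
cat >> h.py <<'E'
def edge(d,cols,rows,first,thr=135):
    "per column, subpixel row where grey crosses thr; scan from the V interior outwards"
    g=cv2.GaussianBlur(cv2.cvtColor(d["color"],cv2.COLOR_RGB2GRAY),(3,3),0).astype(float); out=[]
    for c in cols:
        rr=rows(c)
        for a,b in zip(rr[:-1],rr[1:]):
            if g[a,c]<thr<=g[b,c]:
                out.append((c,a+(b-a)*(thr-g[a,c])/(g[b,c]-g[a,c]))); break
    return np.array(out)
def fitl(p):
    vx,vy,x,y=cv2.fitLine(p.astype(np.float32),cv2.DIST_HUBER,0,1e-4,1e-4).ravel()
    v=np.array([vx,vy]); q=np.array([x,y]); n=np.array([-vy,vx])
    if v[1]>0: v=-v
    return q,v,np.std((p-q)@n)
E
python3 - <<'E'
from plant import bot
from h import *
def solve(name,a,b):
    (q1,v1,e1),(q2,v2,e2)=fitl(a),fitl(b)
    k=np.linalg.solve(np.c_[v1,-v2],q2-q1); apex=q1+k[0]*v1
    ax=v1+v2; ax/=np.linalg.norm(ax)
    ang=np.degrees(np.arccos(v1@v2))
    print(name,"apex",apex.round(4),"axis",ax.round(4),"incl angle",ang.round(2),"res",e1,e2,"seat",(apex-.07845*ax).round(4), "yaw",np.degrees(np.arctan2(ax[1],ax[0])))
    return apex-.07845*ax,ax
t=bot.get_image("top"); s=bot.get_image("scene")
up=edge(t,range(326,375),lambda c:range(222,150,-1),0)
lo=edge(t,range(332,378),lambda c:range(216,290),0)
print(len(up),len(lo),up[[0,-1]],lo[[0,-1]])
a,b=onz(t,up,.03)[:,:2],onz(t,lo,.03)[:,:2]
S,ax=solve("top",a,b)
wide=np.array([.6118,.0937]);tall=np.array([.4766,.0645]); pr=np.array([-ax[1],ax[0]])
for n,w in(("wide",wide),("tall",tall)): print(n,(w-S)@ax,(w-S)@pr)
# scene: near bar (right), inner edge = upper boundary ; far bar inner edge = right boundary
sr=edge(s,range(216,284),lambda c:range(235,290),0)
g=dict(s); 
gt=dict(color=np.ascontiguousarray(s["color"].transpose(1,0,2)))
sl=edge(gt,range(200,240),lambda r:range(205,165,-1),0)[:,::-1]
print(len(sr),len(sl),sr[[0,-1]],sl[[0,-1]])
solve("scene",onz(s,sr,.03)[:,:2],onz(s,sl,.03)[:,:2])
E
```

```text
49 45 [[326. 188.]
 [374. 219.]] [[333.         285.        ]
 [377.         225.44444444]]
top apex [ 0.5515 -0.1025] axis [ 0.1718 -0.9851] incl angle 112.8 res 0.014942416277452755 0.01699158107921499 seat [ 0.538  -0.0252] yaw -80.109
wide -0.1044855971551632 0.09312213114537643
tall -0.09894349736935845 -0.04508410931788039
68 40 [[216.         271.5       ]
 [283.         252.27272727]] [[189.91891892 200.        ]
 [182.97674419 239.        ]]
scene apex [ 0.5476 -0.1529] axis [ 0.049  -0.9988] incl angle 70.21 res 0.00016166232819861095 7.708349143911188e-05 seat [ 0.5438 -0.0745] yaw -87.19397
```

```bash
cat >> h.py <<'E'
def solve(name,a,b):
    (q1,v1,e1),(q2,v2,e2)=fitl(a),fitl(b)
    k=np.linalg.solve(np.c_[v1,-v2],q2-q1); apex=q1+k[0]*v1
    ax=v1+v2; ax/=np.linalg.norm(ax)
    print(name,"apex",apex.round(4),"axis",ax.round(4),"incl",np.degrees(np.arccos(v1@v2)).round(2),"res",e1,e2,"seat",(apex-.07845*ax).round(4))
    return apex-.07845*ax,ax
E
python3 - <<'E'
from plant import bot
from h import *
t=bot.get_image("top"); s=bot.get_image("scene")
up=edge(t,range(326,375),lambda c:range(222,150,-1),0,175)
lo=edge(t,range(332,378),lambda c:range(216,290),0,175)
print(up[[0,-1]],lo[[0,-1]])
S,ax=solve("top",onz(t,up,.03)[:,:2],onz(t,lo,.03)[:,:2])
for S,ax in((S,ax),(np.array([.5438,-.0745]),np.array([.049,-.9988]))):
  wide=np.array([.6118,.0937]);tall=np.array([.4766,.0645]); pr=np.array([-ax[1],ax[0]])
  for n,w in(("wide",wide),("tall",tall)): print(n,(w-S)@ax,(w-S)@pr)
hsv=cv2.cvtColor(t["color"],cv2.COLOR_RGB2HSV)
m=cv2.inRange(hsv,(45,100,40),(80,255,255)); c=max(cv2.findContours(m,0,1)[0],key=cv2.contourArea)
print("rack top pts", onz(t,cv2.boxPoints(cv2.minAreaRect(c)),.05).round(3))
st=bot.state(); print(R.from_rotvec(st["ee_rot"]).as_matrix().round(4))
E
```

```text
[[326.         177.61538462]
 [374.         207.74358974]] [[332.         261.59375   ]
 [377.         227.35483871]]
top apex [ 0.55   -0.1567] axis [ 0.0481 -0.9988] incl 69.84 res 8.908369052402469e-05 0.00016140355334999618 seat [ 0.5462 -0.0783]
wide -0.168691494888728 0.07376290568213159
tall -0.14602310445076738 -0.06268424036552017
wide -0.16466616 0.07616020000000007
tall -0.142126 -0.060308359999999936
rack top pts [[0.635 0.417 0.05 ]
 [0.651 0.332 0.05 ]
 [0.448 0.287 0.05 ]
 [0.433 0.369 0.05 ]]
[[-9.269e-01 -3.754e-01 -2.000e-04]
 [-3.754e-01  9.269e-01  3.000e-04]
 [ 0.000e+00  3.000e-04 -1.000e+00]]
```

```bash
cat >> h.py <<'E'
S=np.array([.545,-.0762]); AX=np.array([.0483,-.9988]); PR=np.array([.9988,.0483])
def w2r(p): p=np.array(p)-S; return (p@AX,p@PR)
def r2w(a,l): return S+a*AX+l*PR
def goal(bot,pot,off,ang,z,tilt=.2):
    """tool with +x along push dir (ang = deg off reader axis toward -lat), tilt tips-forward; TCP at pot - off*dir"""
    th=np.radians(ang); d=np.cos(th)*AX-np.sin(th)*PR
    x0=np.r_[d,0]; z0=np.array([0,0,-1.]); y0=np.cross(z0,x0)
    M=np.c_[x0,y0,z0]@R.from_rotvec([0,tilt,0]).as_matrix()
    P=np.r_[np.array(pot)-off*d,z]
    s=bot.state(); C=R.from_rotvec(s["ee_rot"]).as_matrix()
    print("world",P.round(4),"shift",(C.T@(P-s["eef_pos"])).round(4),"turn",R.from_matrix(C.T@M).as_rotvec().round(4))
    return P
E
python3 - <<'E'
from plant import bot
from h import *
w=[.612,.094]; print(w2r(w))
goal(bot,w,.09,31,.2)
print(bot.state()["time_s"])
E
```

```text
(np.float64(-0.16675966000000003), np.float64(0.07514025999999996))
world [0.6546 0.1733 0.2   ] shift [-0.6717  0.5149  0.0313] turn [ 0.0697  0.192  -0.6909]
0.4
```

Emit:
send_rows(targets=[[[0, -0.336, 0.257, 0.0, 0.035, 0.096, -0.345], [0, -0.336, 0.257, 0.0, 0.035, 0.096, -0.345], [0, -0.672, 0.515, 0.03, 0.07, 0.192, -0.69], [0, -0.672, 0.515, 0.03, 0.07, 0.192, -0.69], [0, -0.672, 0.515, 0.03, 0.07, 0.192, -0.69], [0, -0.672, 0.515, 0.03, 0.07, 0.192, -0.69], [0, -0.672, 0.515, 0.03, 0.07, 0.192, -0.69], [0, -0.672, 0.515, 0.03, 0.07, 0.192, -0.69]]], force=20)

```text
time_s: 1.4
eef_pos: [0.4795, -0.1235, 0.216]
ee_rot: [1.523, -2.547, 0.154]
force: [0.9, -0.4, 1.1]
width: 0.0428
```

```bash
python3 - <<'E'
from plant import bot
from h import *
goal(bot,[.612,.094],.09,31,.2)
E
```

```text
world [0.6546 0.1733 0.2   ] shift [-0.3406 -0.0137 -0.0525] turn [-0.0012  0.0006 -0.0006]
```

Emit:
send_rows(targets=[[[0, -0.34, -0.014, -0.052, 0, 0, 0], [0, -0.34, -0.014, -0.052, 0, 0, 0], [0, -0.34, -0.014, -0.052, 0, 0, 0], [0, -0.34, -0.014, -0.052, 0, 0, 0], [0, -0.34, -0.014, -0.052, 0, 0, 0], [0, -0.34, -0.014, -0.052, 0, 0, 0], [0, -0.34, -0.014, -0.052, 0, 0, 0], [0, -0.34, -0.014, -0.052, 0, 0, 0]]])

```text
time_s: 2.4
eef_pos: [0.6544, 0.1723, 0.1995]
ee_rot: [1.522, -2.546, 0.154]
force: [-1.7, -0.9, -0.3]
width: 0.0428
```

```bash
python3 - <<'E'
from plant import bot
from h import *
goal(bot,[.612,.094],.09,31,.015)
cv2.imwrite("pics/s1.png",bot.get_image("scene")["color"][:,:,::-1])
E
```

```text
world [0.6546 0.1733 0.015 ] shift [-0.0376  0.0006  0.1807] turn [-0.0012  0.0001 -0.0006]
```

View pics/s1.png

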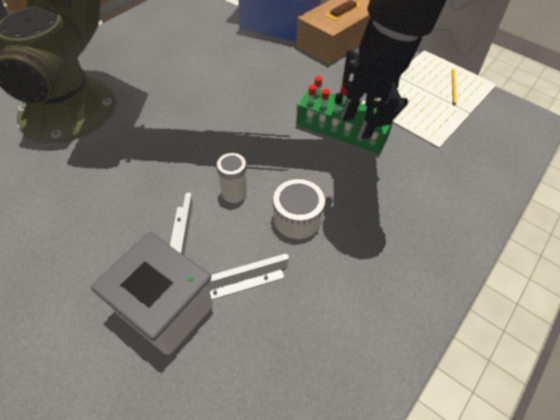

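The gripper, with its tips at about (375,130), hangs behind the wide pot and clear of the rack. I'll descend straight down.

Emit:
send_rows(targets=[[[0, -0.011, 0, 0.055, 0, 0, 0], [0, -0.022, 0, 0.11, 0, 0, 0], [0, -0.03, 0.0, 0.15, 0, 0, 0], [0, -0.036, 0.0, 0.172, 0, 0, 0], [0, -0.038, 0.0, 0.18, 0, 0, 0], [0, -0.038, 0.0, 0.18, 0, 0, 0]]])

```text
time_s: 3.2
eef_pos: [0.6561, 0.1732, 0.0174]
ee_rot: [1.523, -2.549, 0.155]
force: [0.3, -0.5, 1.2]
width: 0.0423
```

```bash
python3 - <<'E'
from plant import bot
from h import *
for n in("scene","top"):
    d=bot.get_image(n); cv2.imwrite(f"pics/{n}2.png",d["color"][:,:,::-1])
goal(bot,[.612,.094],.051,31,.015)
goal(bot,r2w(-.05,.005),.051,31,.015)
E
```

```text
world [0.6361 0.1389 0.015 ] shift [0.0388 0.0015 0.0111] turn [-0.0035  0.0033 -0.0014]
world [0.5717 0.0189 0.015 ] shift [0.1724 0.0014 0.0378] turn [-0.0035  0.0033 -0.0014]
```

View pics/scene2.png

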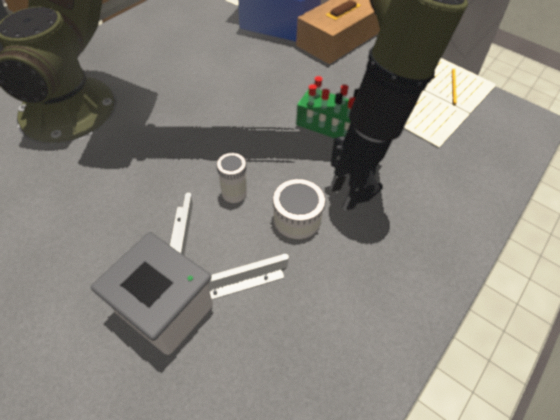

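View pics/top2.png

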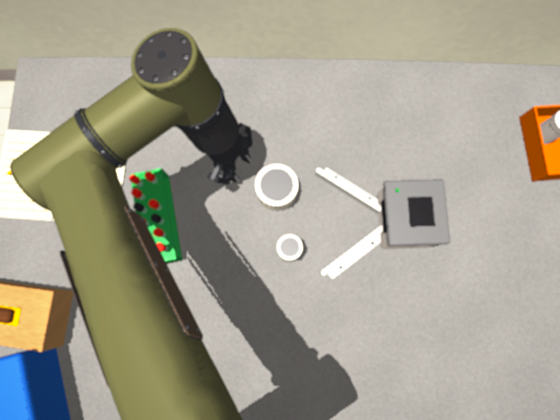

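The fingers straddle the push line just behind the pot, which is at (277,185) in the top view, with nothing touched yet. I'll start the push.

Emit:
send_rows(targets=[[[0, 0.015, 0.001, 0.005, 0, 0, 0], [0, 0.025, 0.001, 0.008, 0, 0, 0], [0, 0.033, 0.001, 0.01, 0, 0, 0], [0, 0.04, 0.001, 0.011, 0, 0, 0], [0, 0.047, 0.001, 0.013, 0, 0, 0], [0, 0.054, 0.001, 0.014, 0, 0, 0], [0, 0.061, 0.001, 0.0155, 0, 0, 0], [0, 0.068, 0.001, 0.017, 0, 0, 0]]])

```text
time_s: 4.3
eef_pos: [0.6226, 0.1123, 0.0153]
ee_rot: [1.524, -2.551, 0.155]
force: [1.5, 2.9, 1.5]
width: 0.0429
```

```bash
cat >> h.py <<'E'
def look(bot,k):
    for n in("scene","top"):
        d=bot.get_image(n); cv2.imwrite(f"pics/{n}{k}.png",d["color"][:,:,::-1])
    a=cv2.imread(f"pics/scene{k}.png")[100:330,80:440]; b=cv2.imread(f"pics/top{k}.png")[110:300,180:460]
    cv2.imwrite(f"pics/m{k}.png",np.vstack([cv2.resize(a,(450,288)),cv2.resize(b,(450,305))]))
E
python3 - <<'E'
from plant import bot
from h import *
look(bot,3)
goal(bot,r2w(-.05,.005),.051,31,.015)
E
```

```text
world [0.5717 0.0189 0.015 ] shift [0.1035 0.0005 0.0208] turn [-0.0034  0.0029 -0.0019]
```

View pics/m3.png

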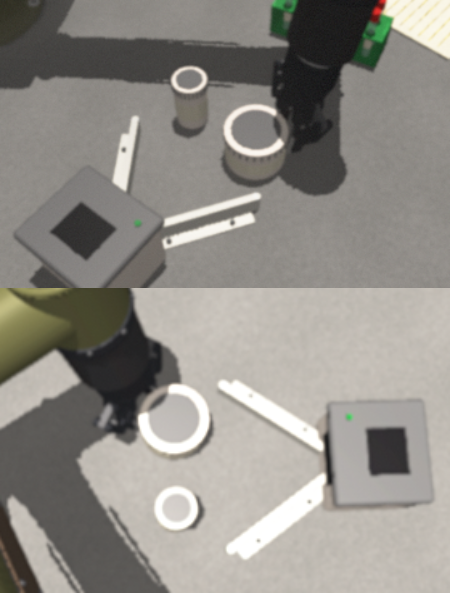

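The pot is now at about (289,191) in the top view, moved from (277,185). It's upright, and the force is about 3 N.

Emit:
send_rows(targets=[[[0, 0.008, 0.0, 0.0015, 0, 0, 0], [0, 0.016, 0.0, 0.003, 0, 0, 0], [0, 0.024, 0.0, 0.005, 0, 0, 0], [0, 0.032, 0.0, 0.0065, 0, 0, 0], [0, 0.04, 0.0, 0.008, 0, 0, 0], [0, 0.048, 0.0, 0.0095, 0, 0, 0], [0, 0.056, 0.0, 0.011, 0, 0, 0], [0, 0.064, 0.0, 0.013, 0, 0, 0]]])

```text
time_s: 5.4
eef_pos: [0.5911, 0.0537, 0.015]
ee_rot: [1.523, -2.55, 0.155]
force: [1.6, 2.0, 2.3]
width: 0.0431
```

```bash
python3 - <<'E'
from plant import bot
from h import *
look(bot,4)
goal(bot,r2w(-.05,.005),.051,31,.015)
t=bot.get_image("top"); c,r,k=rim(t,(280,165,360,240),.064,175); print(c,r,w2r(c),k.min(0),k.max(0))
st=bot.state(); M=R.from_rotvec(st["ee_rot"]).as_matrix(); d=M[:2,0]/np.linalg.norm(M[:2,0]); p=st["eef_pos"][:2]+.051*d; print("expected pot",p,w2r(p))
E
```

```text
world [0.5717 0.0189 0.015 ] shift [0.0384 0.0004 0.0076] turn [-0.003   0.0021 -0.0025]
(0.566307544708252, 0.008929857052862644) 0.046932607889175415 (np.float64(-0.08399854681499065), np.float64(0.025393747750255276)) [294 185] [337 227]
expected pot [0.56643737 0.00851379] (np.float64(-0.08357670758917879), np.float64(0.025503317007940406))
```

View pics/m4.png

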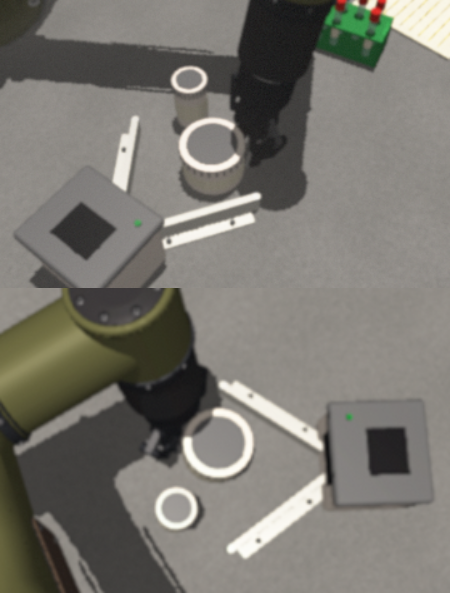

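```bash
python3 - <<'E'
from plant import bot
from h import *
for a,l,g in((-.084,.025,31),(-.069,.0195,28),(-.054,.0135,25),(-.040,.008,22),(-.025,.003,20),(-.015,.001,20),(-.005,0,20),(0.003,0,20)): goal(bot,r2w(a,l),.051,g,.015)
E
```

```text
world [0.59   0.0538 0.015 ] shift [-0.0001  0.0008 -0.0002] turn [-0.0028  0.0018 -0.0024]
world [0.5829 0.0398 0.015 ] shift [0.0154 0.0004 0.0029] turn [ 0.0076  0.0017 -0.0537]
world [0.5752 0.0256 0.015 ] shift [0.0312 0.0005 0.0061] turn [ 0.0179  0.0016 -0.105 ]
world [0.5679 0.0123 0.015 ] shift [0.0461 0.0006 0.009 ] turn [ 0.0283  0.0015 -0.1563]
world [ 0.5619 -0.0024  0.015 ] shift [ 0.0616 -0.0011  0.0122] turn [ 0.0352  0.0015 -0.1906]
world [ 0.5604 -0.0125  0.015 ] shift [ 0.071  -0.0046  0.0141] turn [ 0.0352  0.0015 -0.1906]
world [ 0.5599 -0.0225  0.015 ] shift [ 0.0799 -0.0089  0.0159] turn [ 0.0352  0.0015 -0.1906]
world [ 0.5603 -0.0305  0.015 ] shift [ 0.0866 -0.013   0.0172] turn [ 0.0352  0.0015 -0.1906]
```

Emit:
send_rows(targets=[[[0, 0.0075, 0.0005, 0.0015, 0.004, 0.0015, -0.026], [0, 0.0155, 0.0005, 0.003, 0.008, 0.0015, -0.054], [0, 0.023, 0.0005, 0.0045, 0.013, 0.0015, -0.08], [0, 0.031, 0.0005, 0.006, 0.018, 0.0015, -0.105], [0, 0.0385, 0.0005, 0.0075, 0.023, 0.0015, -0.13], [0, 0.046, 0.0005, 0.009, 0.028, 0.0015, -0.156], [0, 0.054, 0.0, 0.0105, 0.032, 0.0015, -0.173], [0, 0.0615, -0.001, 0.012, 0.035, 0.0015, -0.19]]])

```text
time_s: 6.55
eef_pos: [0.5614, -0.0028, 0.015]
ee_rot: [1.765, -2.395, 0.177]
force: [0.7, 1.4, -1.0]
width: 0.0425
```

```bash
python3 - <<'E'
from plant import bot
from h import *
look(bot,5)
t=bot.get_image("top"); c,r,k=rim(t,(305,192,370,245),.064,175); print(c,r,w2r(c),k.min(0),k.max(0))
st=bot.state(); M=R.from_rotvec(st["ee_rot"]).as_matrix(); d=M[:2,0]/np.linalg.norm(M[:2,0]); p=st["eef_pos"][:2]+.051*d; print("expected pot",p,w2r(p),st["force"])
for a,l,g in((-.025,.003,20),(-.015,.001,20),(-.005,0,20),(0.005,0,20)): goal(bot,r2w(a,l),.051,g,.015)
E
```

```text
(0.5453430414199829, -0.05138389766216278) 0.04670799896121025 (np.float64(-0.024769754114446645), np.float64(0.0015412475131964286)) [323 195] [366 238]
expected pot [ 0.54646369 -0.05159253] (np.float64(-0.0245072423043319), np.float64(0.0026504719601595727)) [ 0.33275436 -0.03334768 -0.11685914]
world [ 0.5619 -0.0024  0.015 ] shift [-0.0006 -0.0001  0.0002] turn [ 0.0003 -0.0006 -0.0011]
world [ 0.5604 -0.0125  0.015 ] shift [ 0.0092 -0.0017  0.0022] turn [ 0.0003 -0.0006 -0.0011]
world [ 0.5599 -0.0225  0.015 ] shift [ 0.0188 -0.0041  0.0041] turn [ 0.0003 -0.0006 -0.0011]
world [ 0.5603 -0.0325  0.015 ] shift [ 0.028  -0.0076  0.006 ] turn [ 0.0003 -0.0006 -0.0011]
```

View pics/m5.png

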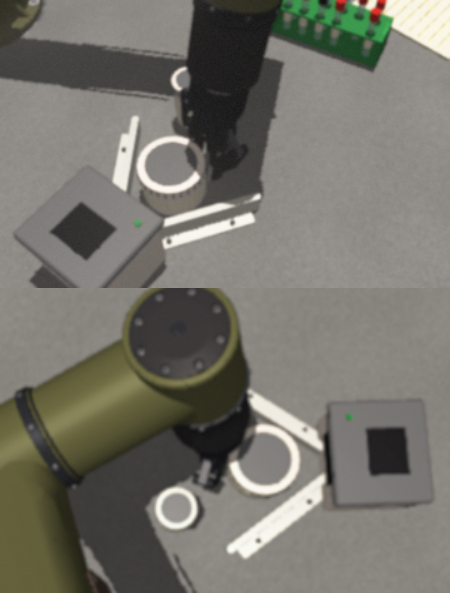

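The pot is on the axis, 25 mm short of the seat. The tall pot hasn't moved. The last stretch goes slowly while I watch the force.

Emit:
send_rows(targets=[[[0, 0.003, -0.0005, 0.0005, 0, 0, 0], [0, 0.006, -0.001, 0.0015, 0, 0, 0], [0, 0.009, -0.0017, 0.002, 0, 0, 0], [0, 0.012, -0.0025, 0.0027, 0, 0, 0], [0, 0.015, -0.003, 0.0033, 0, 0, 0], [0, 0.018, -0.004, 0.004, 0, 0, 0], [0, 0.0205, -0.0048, 0.0045, 0, 0, 0], [0, 0.0225, -0.0055, 0.005, 0, 0, 0]]])

```text
time_s: 7.7
eef_pos: [0.5601, -0.0266, 0.015]
ee_rot: [1.763, -2.396, 0.178]
force: [-0.8, 4.2, 2.2]
width: 0.0428
```

```bash
python3 - <<'E'
from plant import bot
from h import *
look(bot,6)
t=bot.get_image("top"); c,r,k=rim(t,(325,180,380,250),.064,175); print(c,r,w2r(c),k.min(0),k.max(0))
st=bot.state(); M=R.from_rotvec(st["ee_rot"]).as_matrix(); d=M[:2,0]/np.linalg.norm(M[:2,0]); p=st["eef_pos"][:2]+.051*d; print("expected pot",p,w2r(p),st["force"])
for a,l,g in((0,.0,20),(0.005,0,20),(0.01,0,20)): goal(bot,r2w(a,l),.051,g,.015)
E
```

```text
(0.5475068688392639, -0.0811738595366478) 0.07386346906423569 (np.float64(0.005088972670140261), np.float64(0.0022636231810366707)) [334 182] [379 249]
expected pot [ 0.54482674 -0.07546378] (np.float64(-0.0007437078929419162), np.float64(-0.00013749486459425697)) [-0.29254574  1.08168575  1.76594645]
world [ 0.5601 -0.0275  0.015 ] shift [ 0.0007 -0.0003  0.0001] turn [ 0.0003 -0.0009 -0.0012]
world [ 0.5603 -0.0325  0.015 ] shift [ 0.0053 -0.002   0.001 ] turn [ 0.0003 -0.0009 -0.0012]
world [ 0.5606 -0.0375  0.015 ] shift [ 0.0099 -0.0038  0.0019] turn [ 0.0003 -0.0009 -0.0012]
```

View pics/m6.png

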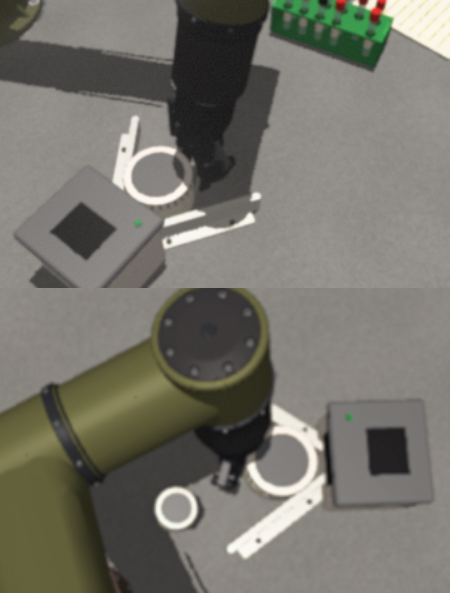

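The pot is within about 1 mm of the computed seat, but the force shows no firm contact yet. I'll push a little further in small steps.

Emit:
send_rows(targets=[[[0, 0.001, -0.0005, 0.0002, 0, 0, 0], [0, 0.002, -0.001, 0.0004, 0, 0, 0], [0, 0.003, -0.0013, 0.0006, 0, 0, 0], [0, 0.003, -0.0013, 0.0006, 0, 0, 0]]])

```text
time_s: 8.35
eef_pos: [0.5603, -0.0302, 0.0149]
ee_rot: [1.763, -2.396, 0.178]
force: [-0.4, 3.0, 0.7]
width: 0.0429
```

Emit:
send_rows(targets=[[[0, 0.001, -0.0004, 0.0002, 0, 0, 0], [0, 0.002, -0.0008, 0.0004, 0, 0, 0], [0, 0.0025, -0.001, 0.0005, 0, 0, 0], [0, 0.0025, -0.001, 0.0005, 0, 0, 0]]])

```text
time_s: 8.85
eef_pos: [0.5613, -0.0318, 0.0151]
ee_rot: [1.765, -2.398, 0.177]
force: [0.8, 7.3, 1.0]
width: 0.0428
```

Emit:
send_rows(targets=[[[0, 0.001, -0.0004, 0.0002, 0, 0, 0], [0, 0.002, -0.0008, 0.0004, 0, 0, 0], [0, 0.002, -0.0008, 0.0004, 0, 0, 0]]])

```text
time_s: 9.22
eef_pos: [0.5623, -0.0326, 0.0152]
ee_rot: [1.767, -2.4, 0.177]
force: [1.6, 8.3, 0.5]
width: 0.043
```

```bash
python3 - <<'E'
from plant import bot
from h import *
st=bot.state(); M=R.from_rotvec(st["ee_rot"]).as_matrix(); d=M[:2,0]/np.linalg.norm(M[:2,0]); p=st["eef_pos"][:2]+.051*d; print("expected pot",p,w2r(p),st["force"])
E
```

```text
expected pot [ 0.54713507 -0.08131916] (np.float64(0.00521613618616952), np.float64(0.0018852479382104929)) [1.64753707 8.28597376 0.50427248]
```

Emit:
send_rows(targets=[[[0, 0.0015, -0.0008, 0.0003, 0, 0, 0], [0, 0.003, -0.0016, 0.0006, 0, 0, 0], [0, 0.003, -0.0016, 0.0006, 0, 0, 0]]])

```text
time_s: 9.6
eef_pos: [0.5633, -0.0334, 0.0152]
ee_rot: [1.77, -2.403, 0.173]
force: [-1.9, 14.9, 4.3]
width: 0.0427
```

```bash
python3 - <<'E'
from plant import bot
from h import *
look(bot,7)
st=bot.state(); M=R.from_rotvec(st["ee_rot"]).as_matrix(); d=M[:2,0]/np.linalg.norm(M[:2,0]); p=st["eef_pos"][:2]+.051*d; print("expected pot",p,w2r(p),st["force"])
t=bot.get_image("top"); cv2.imwrite("pics/z7.png",cv2.resize(t["color"][170:270,320:420,::-1],None,fx=6,fy=6,interpolation=cv2.INTER_CUBIC))
E
```

```text
expected pot [ 0.54814201 -0.08210868] (np.float64(0.006053350544595035), np.float64(0.00285285268345766)) [-2.16317594 13.75339751  3.61069632]
```

View pics/z7.png

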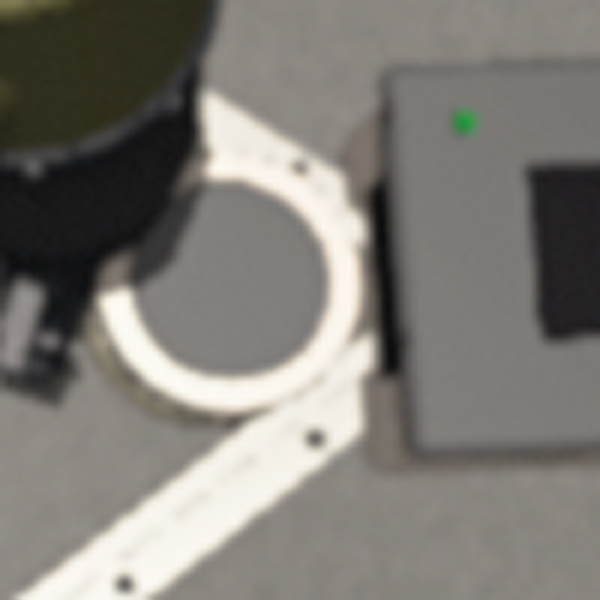

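The force is 15 N and the pot appears against both guides. I'll back off and check with a clear view.

Emit:
send_rows(targets=[[[0, -0.005, 0.0, -0.001, 0, 0, 0], [0, -0.02, 0.0, -0.004, 0, 0, 0], [0, -0.045, 0.0, -0.009, 0, 0, 0], [0, -0.055, 0.0, -0.011, 0, 0, 0], [0, -0.05, 0.0, -0.04, 0, 0, 0], [0, -0.05, 0.0, -0.1, 0, 0, 0], [0, -0.08, 0.0, -0.15, 0, 0, 0], [0, -0.13, 0.0, -0.18, 0, 0, 0]]])

```text
time_s: 10.75
eef_pos: [0.6121, 0.1224, 0.1713]
ee_rot: [1.771, -2.408, 0.175]
force: [0.7, 0.5, -0.2]
width: 0.0426
```

```bash
cat >> h.py <<'E'
def check(bot,k):
    look(bot,k); res={}
    for n in("top","scene"):
        d=bot.get_image(n); g=cv2.cvtColor(d["color"],cv2.COLOR_RGB2GRAY)
        cv2.imwrite(f"pics/z{n}{k}.png",cv2.resize(d["color"][(170 if n=="top" else 190):,(310 if n=="top" else 150):][:110,:140,::-1],None,fx=5,fy=5,interpolation=cv2.INTER_CUBIC))
        guess=S+.004*AX
        P=np.r_[guess,.064]; Rm=R.from_rotvec(d["orientation"]).as_matrix()
        u=cv2.projectPoints(P[None],cv2.Rodrigues(Rm.T)[0],-Rm.T@d["xyz"],d["K"],d["dist_coeffs"])[0].ravel()
        # dark inner disc: connected component holding centre, bounded by bright ring
        m=((cv2.GaussianBlur(g,(3,3),0)<175)*255).astype(np.uint8)
        nl,lab,stt,cen=cv2.connectedComponentsWithStats(m,connectivity=4); l=lab[int(u[1]),int(u[0])]
        c=max(cv2.findContours((lab==l).astype(np.uint8),0,1)[0],key=cv2.contourArea).reshape(-1,2)
        p=onz(d,c,.064)[:,:2].astype(np.float32); cc,r=cv2.minEnclosingCircle(p)
        print(n,"disc",np.round(cc,4),round(r,4),"px",u.round(),stt[l][4],"reader frame",np.round(w2r(cc),4))
E
python3 - <<'E'
from plant import bot
from h import *
print(bot.state()["time_s"],bot.state()["eef_pos"])
check(bot,8)
E
```

```text
10.75 [0.61206469 0.12242895 0.17134899]
top disc [ 0.6005 -0.1331] 0.5681 px [358. 216.] 131887 reader frame [0.0595 0.0527]
scene disc [ 0.5453 -0.0789] 0.0355 px [203. 242.] 1179 reader frame [0.0027 0.0001]
```

View pics/m8.png

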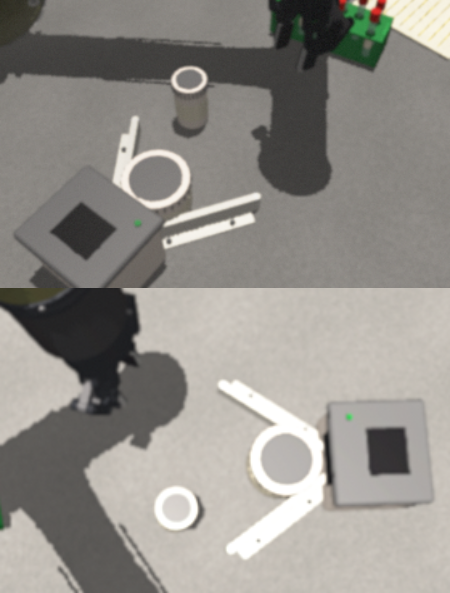

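View pics/ztop8.png

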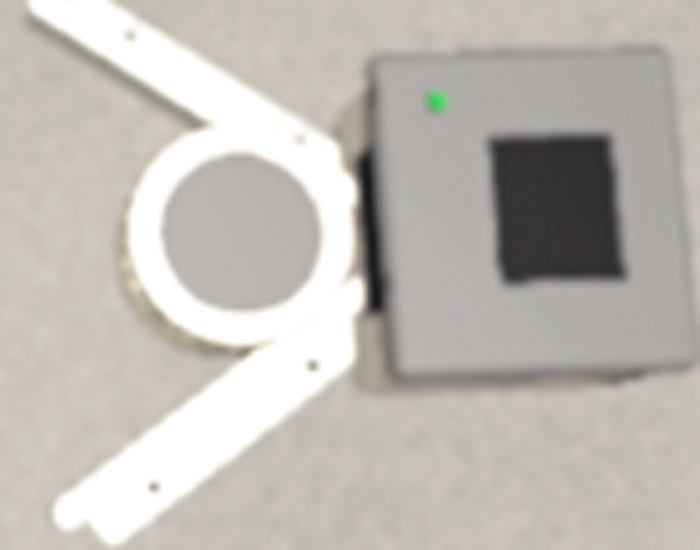

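View pics/zscene8.png

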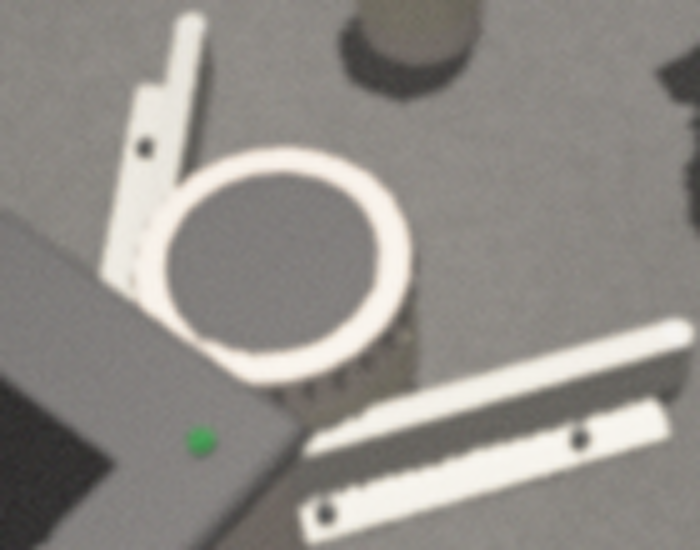

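```bash
python3 - <<'E'
from plant import bot
from h import *
for n,thr in(("top",215),("scene",175)):
    d=bot.get_image(n); g=cv2.cvtColor(d["color"],cv2.COLOR_RGB2GRAY)
    b=((250,80),(290,0)) 
    c0=(358,216) if n=="top" else (203,242)
    m=((g<thr)*255).astype(np.uint8)
    _,lab,st,_=cv2.connectedComponentsWithStats(m,connectivity=4); l=lab[c0[1],c0[0]]
    c=max(cv2.findContours((lab==l).astype(np.uint8),0,1)[0],key=cv2.contourArea).reshape(-1,2)
    p=onz(d,c,.064)[:,:2]; cc,r=cv2.minEnclosingCircle(p.astype(np.float32)); print(n,st[l],np.round(cc,4),r,np.round(w2r(cc),4),"mean",p.mean(0).round(4))
    # same disc of tall pot
    if n=="top":
        up=edge(d,range(322,340),lambda c:range(205,150,-1),0,222); lo=edge(d,range(327,345),lambda c:range(240,290),0,222)
        Sg,ax=solve("top",onz(d,up,.03)[:,:2],onz(d,lo,.03)[:,:2])
        for nm,L in(("up",up),("lo",lo)):
            q,v,e=fitl(onz(d,L,.03)[:,:2]); print(nm,"gap to pot axis-dist (should be .045):",abs((np.array(cc)-q)@np.array([-v[1],v[0]])),e)
        g2=rim(d,(262,225,315,270),.088,215); print("tall",g2[:2])
    else:
        g2=rim(d,(210,148,252,205),.088); print("tall",g2[:2])
        up=edge(d,range(240,284),lambda c:range(235,290),0)
        q,v,e=fitl(onz(d,up,.03)[:,:2]); print("near bar",abs((np.array(cc)-q)@np.array([-v[1],v[0]])),e)
        gt=dict(color=np.ascontiguousarray(d["color"].transpose(1,0,2)))
        sl=edge(gt,range(198,222),lambda r:range(205,165,-1),0)[:,::-1]; print(len(sl))
        q,v,e=fitl(onz(d,sl,.03)[:,:2]); print("far bar",abs((np.array(cc)-q)@np.array([-v[1],v[0]])),e)
print(bot.state()["time_s"])
E
```

```text
top [342 201  32  31 780] [ 0.546  -0.0798] 0.03342317044734955 [0.0036 0.0008] mean [ 0.5459 -0.0799]
top apex [ 0.5503 -0.1549] axis [ 0.0485 -0.9988] incl 70.01 res 9.209770486238315e-05 0.00018816726907068047 seat [ 0.5465 -0.0765]
up gap to pot axis-dist (should be .045): 0.04371309029525727 9.209770486238315e-05
lo gap to pot axis-dist (should be .045): 0.0426005658379327 0.00018816726907068047
tall ((0.477250337600708, 0.06394819915294647), 0.027984458953142166)
scene [ 183  224   42   37 1192] [ 0.5456 -0.0787] 0.035693734884262085 [0.0025 0.0005] mean [ 0.5458 -0.0791]
tall ((0.4766221344470978, 0.06511007994413376), 0.026261642575263977)
near bar 0.09012210436420687 0.009519536580605238
24
far bar 0.04344453736572618 0.0004428599150633838
11.05
```

```bash
python3 - <<'E'
from plant import bot
from h import *
d=bot.get_image("scene")
up=edge(d,range(236,284),lambda c:range(244,280),0)
q,v,e=fitl(onz(d,up,.03)[:,:2]); print("near bar",abs((np.array([.5456,-.0787])-q)@np.array([-v[1],v[0]])),e,up[[0,-1]])
t=bot.get_image("top")
for nm,b in(("scene",d),("scene0",dict(d,color=cv2.imread("pics/scene0.png")[:,:,::-1].copy()))):
    m=cv2.inRange(cv2.cvtColor(b["color"],cv2.COLOR_RGB2HSV),(45,100,40),(80,255,255)); m[:,:300]*=1
    ys,xs=np.nonzero(m); print(nm,"rack lower-left/right px",xs.min(),xs.max(),ys.max(),len(xs))
print(bot.state()["force"],bot.state()["time_s"])
E
```

```text
near bar 0.0894483813230096 0.011854434071704943 [[244.         278.75862069]
 [283.         251.        ]]
scene rack lower-left/right px 188 393 279 1328
scene0 rack lower-left/right px 188 393 279 2612
[ 0.61669408 -0.28127321 -1.15048007] 11.15
```

```bash
python3 - <<'E'
from plant import bot
from h import *
d=bot.get_image("scene")
for thr in(150,165,180):
    up=edge(d,range(240,282),lambda c:range(246,275),0,thr)
    q,v,e=fitl(onz(d,up,.03)[:,:2]); print(thr,"near bar",abs((np.array([.5456,-.0787])-q)@np.array([-v[1],v[0]])),e,len(up))
E
```

```text
150 near bar 0.040880930265232325 0.00014663109441135773 42
165 near bar 0.04236677767701177 0.00010388562466086524 42
180 near bar 0.04341417911654159 8.159140582326196e-05 42
```

```bash
python3 -c "
from plant import bot
print(bot.job_done(), bot.state()['time_s'])"
```

```text
the job is handed in; nothing more can be done
the job is handed in; nothing more can be done
```

The wide pot is pushed home in the V and standing upright. I pushed it low on its wall with half-open fingers, tilted so only the tips touched. It went diagonally onto the reader axis, then along the axis into the guides, and then the arm withdrew. The job was handed in at about 11 s.

**Seating:**
- The push ended at 15 N, with the reaction almost purely along the axis, so both guides were bearing on the pot.
- After withdrawal, I measured from the pot centre to each guide's inner edge. The result was 43.7 and 42.6 mm in the top view, and about 43.4 mm for both in the scene view, against a nominal 45 mm. Bright edges bleed inward by about 1.5 mm, so this fits contact on both sides, but a gap under about 1 mm would not show.

**Bystanders:** The tall pot measured within 1 mm of where it started. The rack was partly hidden by the arm, but its visible edges were at the same pixels as before.

**Disagreements:**
- The pot ended about 3 mm deeper along the axis than the seat I first computed. I put this down to the same edge bias.
- At the end of the push, the finger positions implied a pot centre 3 mm from the one the camera gave. I take that as finger flex or slip under load.
- Some edge fits with a poor brightness threshold were wrong, so I discarded and redid them.

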